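Open the empty spice jar for refilling

TASK

The red-capped jar in the spice box is to be refilled: lift the wooden lid off the spice box by its knob and set it down flat on the middle of the trivet, without dropping it. Then, with the jar staying down in its well so that the box braces it, unscrew the tight red cap anticlockwise, stop turning as soon as the threads let go, lift it straight off and finish holding it level, a finger's breadth (about 20 mm) clear above the jar's mouth; do not put it down or let go. Leave the black-capped jar and the other things on the slab where they are.

Things in the scene. Friction and masses are not known exactly. Their poses are not given: they have to be found in the camera images.
- spice_box: Open pale wooden spice box, 178 x 78 x 66 mm, long side along its x, fixed on the slab. Origin: centre of underside. A 57 mm square well at each end (centres x = -50, +50 mm, floor 8 mm up), an empty bay between. Each well holds a 54 mm square glass jar (red cap in either one) that cannot turn more than a few degrees; only its weight keeps it down. A 4 mm lip inside the rim locates the wooden lid.
- spice_lid: Loose hollow wooden hood (lid) of the spice box, 178 x 78 mm, 48 mm high plus an upright round dark knob 28 mm across and 30 mm high at its middle, about 0.26 kg. Origin: centre of its underside; long side along x. It stands on the box's rim 66 mm above the slab. The caps reach 38 mm up into it: lift it straight up over 40 mm before moving sideways.
- lid_knob (a point): Middle of the knob on the wooden lid, 63 mm above the lid's underside.
- trivet: Square slatted wooden trivet, 200 x 200 mm and 16 mm high, loose on the slab, left or right of the spice box. Origin: centre of its underside.
- red_cap: Red twist-off cap, ribbed, 52 mm across, 22 mm high, 30 g. Origin: centre of its underside, z up its axis. Closed, its underside is 3 mm above the jar's flat shoulder and 81 mm above the slab; fingers can go all round it (black cap 48 mm away, box rim lower). Three lugs inside grip three sloping ridges on the neck; a springy seal makes it tight: a few tenths of a N m to turn.
- cap_mark (a point): Rim of the red cap at its top edge, 26 mm from its axis along its own x; a short white stripe points to it. Turned anticlockwise seen from above, the cap comes free after 50 to 65 degrees (the seal pushes it 3 mm up with 10 to 25 N) and stays free to about 95 degrees, 75 being the middle; farther on the lugs meet the next ridges. Pulled before it is free, it lifts the jar with it.
- red_jar: Square clear glass jar under the red cap, 54 x 54 mm, shoulder 70 mm up, then a round open neck 35 mm across (43 mm over its ridges) to the mouth 91 mm above its underside, 0.28 kg. Loose in a well of the spice box. Origin: centre of its underside, 8 mm above the slab.
- red_jar_mouth (a point): Centre of the mouth of the red-capped jar, 91 mm above its underside: the cap's underside must rise 18 mm from closed to be level with it.
- black_jar: The other spice jar, same size, with a black cap 52 mm across, in the other well; its cap stays on. Top 95 mm above its underside. Origin: centre of its underside.
- pepper_mill: Chrome pepper mill, 56 mm across and 172 mm tall, loose, standing at the back. Origin: centre of its underside.
- butter_dish: Glass butter dish, 165 x 100 x 18 mm, loose. Origin: centre of its underside.
- butter_cover: Glass cover of the butter dish, 144 x 80 x 55 mm with a glass knob to 81 mm, loose on the dish. Origin: centre of its underside.
- silicone_lid: Flat round olive-green silicone lid, 144 mm across, 4 mm thick with a small stub of 15 mm, loose, at the back. Origin: centre of its underside.
- clip_box: Small blue plastic box with a white hinged lid, 85 x 125 x 54 mm, fixed, at the back. Origin: centre of its underside.
Things that resemble listed ones, but are neither listed nor needed, are in the scene too. Leave any purple or turquoise look-alike of the spice_lid alone.

How it is judged:
By the outcome, as a careful person would: the job done as asked, in the order asked, and still so for the second after the job is handed in, while the arm keeps its last pose, push and grip.
It also fails if it takes over 58 s, if anything falls off the work surface, if the arm or the gripper's body presses on something with over 40 N, if the wrist force passes 120 N, or if a joint passes its speed limit or range.

ROBOT

A 6-joint arm with a two-finger parallel gripper is mounted at the origin on the work surface. World frame = base frame: x ahead of the robot, y to its left, z up, the work surface at z = 0. Lengths are in m, angles in rad, forces in N, time in s.
With the tool pointing down it reaches from about 0.325 to 0.9 m from the base axis. Payload 6.1 kg.
Tool frame: the origin (TCP) lies at the very end of the fingers, on their centre line; the grasp point (between the pads) lies 19 mm behind it (r.grip_point_offset is the distance from the TCP to the grasp point, in m); z points along the fingers, y is the line along which they close (so a half turn about z gives the same grasp; the last joint's range is limited). The gripper opens to 85 mm and grips with 20 to 120 N. Pads are 22 mm wide; open, the fingers measure 114 mm over their backs; the gripper's body (76 mm by 85 mm) begins 54 mm behind the grasp point. The pads swing forward as they close: fully open they stand 13 mm farther back than shut.
Start: joints at [-1.42, 0.22, 1.526, -0, 1.395, -0.126], TCP at [0.171, -0.601, 0.192] pointing down, gripper open.
Joint ranges: [-2.98, 2.98], [-0.91, 2.08], [0.09, 2.57], [-1.24, 4.39], [0.2, 2.65], [-2.68, 2.68]. Speed limits (rad/s): [2.57, 2.57, 3.01, 3.14, 3.14, 3.14].

INTERFACE

Orientations are given as a 3x3 rotation matrix whose columns are the frame's x, y, z axes.
In Python, from plant import sensors, cams, job, r gives the robot as it stands.
- The arm moves only by the shell command python3 -m inch 'ROWS' [FORCE]. ROWS is JSON, a list of rows, each a list of 3 entries, a list of its own where there are three numbers: the turn, a rotation vector about the tool's x, y, z in degrees, then the shift along the tool's x, y, z in m, then the finger opening in m, from 0 to 0.0854. A call has 1 to 12 rows; each row shifts and turns the commanded pose from where the row before left it, along the tool's axes as they then stand; what a row does not reach is not made up. A row lasts 1/10 s, in which the tool goes at most 50 mm and 8.59 degrees, less where a joint would pass 70% of its speed; a pose out of reach is approached as far as the arm can. A call is refused whole if a number of a shift passes 0.05 or a number of a turn 8.59, either way. A call with a gripper value outside its range is refused whole. The fingers move at their own pace and stop on an object; FORCE is the grip in N (left out, the last holds). Time passes only in rows, so rows that do not move let the fingers close. It gives the time, the measured TCP pose, the force, the opening and the grip force at its end, in the units of the state.
- sensors.sense(): the state, without advancing time (a new reading comes with each control period).
- cams.camera(name): name is "side" or "top" or "wrist"; returns (picture, depth): 400x640x3 uint8, blue, green, red; 400x640 float32, m along the optical axis (not along the pixel's ray), 0 where there is no reading.
- cams.get_calibration(name): a dict with "fov_y" (degrees; the focal length in pixels is half the picture's height over the tangent of half this angle, whatever the lens; pixels are square), "cx", "cy" (the principal point, pixels), "R" (3x3) and "t" (3): a world point X has camera coordinates R X + t; the wrist camera has in their place "tool_from_camera" (4x4, takes a point from camera to tool coordinates, whose origin is the TCP and whose axes are the flange's). Camera axes: x right, y down, z forward; pixel columns grow to the right and rows downward; lengths in m; the calibration is good to about 2 mm. A picture is of the moment at which its call begins: read the wrist's pose just before it. get_calibration takes no time and is no camera call.
- job.hand_in(): hands the job in; it is judged then, once.
Trained networks look in the newest picture that a camera, given by its name, has taken for a name from the list of things; names that differ only in an ending like _2 or _b are one class to them, and where a whole thing is asked for, a point or a joint stands for the part that bears it (a point fixed in the world has none). Each returns a list of dicts, best first, with "confidence" (0 to 1); they miss things now and then, are a little off and sometimes report something else, mostly with a low value. They report only what shows in the picture. A call takes as long as a camera call. They do not tell look-alikes from the thing itself.
- cams.silhouettes(name, camera): "region" (400x640 bool, what is visible of it) and "extent" ([left, top, right, bottom] in pixels, round what is visible of it).
- cams.place_of(name, camera): "centre" ([column, row] in pixels: a listed point, or the origin of a listed thing).
The state is a dict: "time": time; "qpos": joint angles; "qvel": joint speeds; "effort": joint torques, N m; "ee_pos": TCP position; "eef_rot": TCP orientation; "wrist_force": force on the tool from outside, world axes, zero at the start; "wrist_torque": the same for the moment, N m; "width": finger opening in m; "grip_force": force on a finger pad.
Only numpy, scipy, OpenCV 4.12 (cv2) and the standard library are available. Lean on these libraries where they do the work, as an engineer would, in place of code of your own. Each camera call takes 0.05 s, during which the arm holds its last target. There are 200 camera calls.

## Working session

There is one attempt and no reset: what is moved stays moved. The work goes in short steps, Python scripts to look and compute and a shell command to move; the robot and the scene stay as the last step left them, time stands still between calls to the robot, and variables do not carry over. Pictures are saved under pics/ and viewed, at most 10 in all, crops included, and the job is handed in when it is done.

```bash
ls; mkdir -p pics
cat > h.py <<'E'
import numpy as np, cv2
from plant import sensors, cams, job, r
def K(n):
    c=cams.get_calibration(n); return 200/np.tan(np.radians(c["fov_y"])/2),c["cx"],c["cy"],c
def world(n,u,v,d,st=None):
    f,cx,cy,c=K(n); d=np.asarray(d,float)
    p=np.stack([(np.asarray(u)-cx)/f*d,(np.asarray(v)-cy)/f*d,d],-1)
    if n=="wrist":
        T=np.array(c["tool_from_camera"]); p=p@T[:3,:3].T+T[:3,3]
        return p@np.array(st["eef_rot"]).T+np.array(st["ee_pos"])
    return (p-np.array(c["t"]))@np.array(c["R"])
def at_z(n,u,v,z,st=None):
    a=world(n,u,v,0.,st);b=world(n,u,v,1.,st); return a+(b-a)*(z-a[2])/(b[2]-a[2])
def cloud(n,dep,reg,st=None):
    v,u=np.nonzero(reg&(dep>0)); return world(n,u,v,dep[v,u],st)
E
python3 - <<'E'
from h import *
st=sensors.sense(); print(st["time"],st["ee_pos"],np.round(st["eef_rot"],3),r.grip_point_offset)
ims=[]
for n in("top","side"):
    im,d=cams.camera(n); cv2.imwrite(f"pics/{n}0.png",im)
    for k in("spice_lid","lid_knob","trivet","spice_box"):
        for o in cams.silhouettes(k,n)[:3] if k!="lid_knob" else []:
            c=cloud(n,d,o["region"])
            print(n,k,round(o["confidence"],2),o["extent"],np.round(np.median(c,0),3),np.round(c.min(0),3),np.round(c.max(0),3))
        for o in cams.place_of(k,n)[:3]: print(n,k,"pl",round(o["confidence"],2),np.round(o["centre"]))
E
```

```text
pics
0.0 [ 0.17070278 -0.60052576  0.1904963 ] [[ 0.962  0.273 -0.   ]
 [ 0.273 -0.962  0.002]
 [ 0.    -0.002 -1.   ]] 0.0187
top spice_lid 0.85 [254.8, 239.3, 317.3, 275.3] [0.349 0.123 0.049] [ 0.293  0.032 -0.005] [0.403 0.223 0.084]
top spice_lid 0.82 [302.5, 153.6, 343.1, 216.0] [0.565 0.016 0.115] [ 0.476 -0.037  0.108] [0.658 0.07  0.149]
top spice_lid 0.74 [182.4, 260.2, 248.0, 308.0] [0.264 0.335 0.049] [ 0.182  0.243 -0.005] [0.332 0.448 0.085]
top spice_lid pl 0.75 [285. 256.]
top spice_lid pl 0.64 [322. 186.]
top spice_lid pl 0.57 [216. 284.]
top lid_knob pl 0.96 [212. 288.]
top lid_knob pl 0.78 [322. 183.]
top lid_knob pl 0.74 [285. 260.]
top trivet 0.73 [394.5, 179.5, 464.9, 244.4] [ 0.493 -0.313  0.017] [ 0.387 -0.423 -0.004] [ 0.596 -0.206  0.026]
top trivet pl 0.7 [425. 217.]
top trivet pl 0.53 [335. 112.]
side spice_lid 0.98 [273.5, 189.7, 340.4, 231.8] [0.56  0.041 0.111] [ 0.473 -0.207 -0.   ] [0.658 0.078 0.145]
side spice_lid 0.93 [383.3, 292.1, 449.7, 384.0] [0.269 0.369 0.047] [ 0.185  0.201 -0.006] [0.333 0.44  0.08 ]
side spice_lid 0.69 [356.2, 234.3, 402.9, 296.6] [0.35  0.161 0.046] [ 0.284 -0.035 -0.004] [0.404 0.224 0.081]
side spice_lid pl 0.92 [414. 339.]
side spice_lid pl 0.85 [381. 271.]
side spice_lid pl 0.55 [305. 213.]
side lid_knob pl 0.75 [419. 325.]
side lid_knob pl 0.73 [380. 253.]
side lid_knob pl 0.65 [305. 196.]
side trivet 0.59 [313.7, 162.5, 372.7, 200.7] [ 0.49  -0.292  0.014] [ 0.386 -0.451 -0.004] [ 0.602 -0.2    0.019]
side trivet pl 0.89 [343. 184.]
side spice_box 0.7 [270.9, 220.6, 338.8, 250.5] [0.559 0.055 0.033] [ 0.47   0.001 -0.003] [0.661 0.078 0.067]
side spice_box 0.49 [210.9, 205.2, 257.3, 235.5] [ 0.792 -0.005  0.003] [ 0.721 -0.095 -0.003] [0.864 0.063 0.016]
side spice_box pl 0.89 [304. 236.]
```

View pics/top0.png

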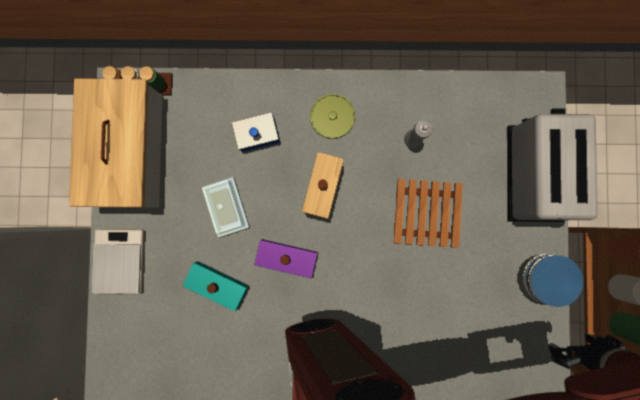

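View pics/side0.png

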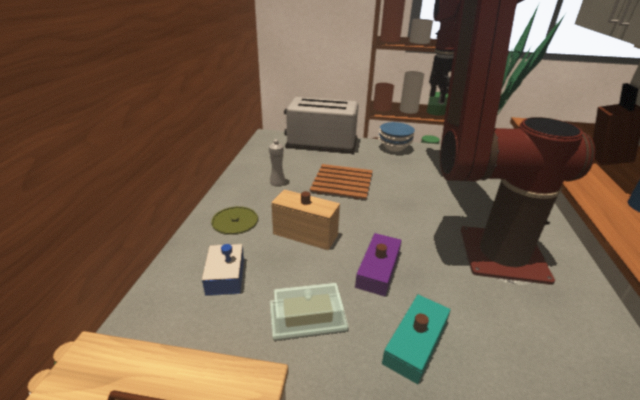

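The top view shows the real (pale wood) lid at about (323,186), the trivet at (428,213), and purple and turquoise look-alikes at (285,258) and (215,286). The side view agrees, with the lid at (305,215) and the trivet at (342,182).

```bash
python3 - <<'E'
from h import *
def rect(p):
    q=cv2.minAreaRect((p[:,:2]*1000).astype(np.float32)); print("  rect",np.round(q[0],1),np.round(q[1],1),round(q[2],1),len(p))
for n in("top","side"):
    im,d=cams.camera(n)
    v,u=np.mgrid[:400,:640]; P=world(n,u.ravel(),v.ravel(),d.ravel()); P=P[d.ravel()>0]
    L=P[(abs(P[:,0]-.565)<.13)&(abs(P[:,1]-.016)<.1)]
    print(n,"lid top");rect(L[(L[:,2]>.1)&(L[:,2]<.122)]); k=L[L[:,2]>.128]; print(" knob",k.mean(0),k.max(0),k.min(0)); print(np.median(L[(L[:,2]>.1)&(L[:,2]<.122)][:,2]))
    T=P[(abs(P[:,0]-.493)<.15)&(abs(P[:,1]+.313)<.14)]; m=(T[:,2]>.008)&(T[:,2]<.03); print(" trivet"); rect(T[m]); print(np.median(T[m],0))
E
python3 -m inch '[[[0,0,0],[0,0,-0.02],0.0854]]'
```

```text
top lid top
  rect [566.3  15.5] [ 78.1 178.5] 76.1 1584
 knob [0.56558264 0.01518866 0.14469068] [0.5793957  0.02732401 0.15024694] [0.55210004 0.00206606 0.13129294]
0.11534084860514121
 trivet
  rect [ 496.6 -318. ] [271.7 255.1] 3.3 3209
[ 0.49090931 -0.3151439   0.0172222 ]
side lid top
  rect [565.2  18.5] [ 82.1 178.1] 76.4 1127
 knob [0.56490012 0.02289028 0.13854608] [0.57889137 0.033071   0.14406931] [0.55262816 0.00460664 0.12803663]
0.11250562993270583
 trivet
  rect [ 490.1 -311. ] [211.6 200.3] 86.0 1467
[ 0.48928189 -0.29521674  0.01383338]
time: 1.0
ee_pos: [0.1704, -0.5991, 0.2083]
eef_rot: [[0.962, 0.273, -0.001], [0.273, -0.962, 0.006], [0.001, -0.006, -1.0]]
wrist_force: [0.3, 0.2, -0.2]
width: 0.0854
grip_force: 0.0
```

```bash
python3 -m inch '[[[0,0,0],[0.02,-0.018,-0.005],0.0854],[[0,0,0],[0.036,-0.032,-0.01],0.0854],[[0,0,0],[0.036,-0.032,-0.01],0.0854],[[0,0,0],[0.036,-0.032,-0.01],0.0854],[[0,0,0],[0.036,-0.032,-0.01],0.0854],[[0,0,0],[0.036,-0.032,-0.01],0.0854],[[0,0,0],[0.036,-0.032,0],0.0854],[[0,0,0],[0.036,-0.032,0],0.0854],[[0,0,0],[0.036,-0.032,0],0.0854],[[0,0,0],[0.036,-0.032,0],0.0854],[[0,0,0],[0.036,-0.032,0],0.0854],[[0,0,0],[0.036,-0.032,0],0.0854]]'; python3 -m inch '[[[0,0,0],[0.036,-0.032,0],0.0854],[[0,0,0],[0.03,-0.026,0],0.0854],[[0,0,6],[0.02,-0.017,0],0.0854],[[0,0,8],[0.01,-0.01,0],0.0854],[[0,0,8],[0,0,0],0.0854],[[0,0,8],[0,0,0],0.0854],[[0,0,0],[0,0,0],0.0854],[[0,0,0],[0,0,0],0.0854]]'
cat > look.py <<'E'
from h import *
import sys
st=sensors.sense(); im,d=cams.camera("wrist"); cv2.imwrite(f"pics/{sys.argv[1]}.png",im)
R=np.array(st["eef_rot"]);t=np.array(st["ee_pos"])
print("t",st["time"],"q",np.round(st["qpos"],2),"tcp",np.round(t,4),"yaw",np.degrees(np.arctan2(R[1,0],R[0,0])),"tilt",np.round(R[2,:2],4))
for a in sys.argv[2:]:
    k,z=a.split(":")
    for o in cams.place_of(k,"wrist")[:2]:
        p=at_z("wrist",*o["centre"],float(z),st); print(k,round(o["confidence"],2),np.round(o["centre"]),"world",np.round(p,4),"tool delta",np.round(R.T@(p-t),4))
E
python3 look.py w1 lid_knob:0.129
```

```text
time: 2.2
ee_pos: [0.4707, -0.1298, 0.267]
eef_rot: [[0.962, 0.273, 0.001], [0.273, -0.962, -0.001], [0.001, 0.001, -1.0]]
wrist_force: [0.9, -0.2, 0.1]
width: 0.0852
grip_force: 0.0
time: 3.0
ee_pos: [0.5402, -0.0244, 0.2667]
eef_rot: [[0.971, -0.241, 0.0], [-0.241, -0.971, -0.0], [0.0, 0.0, -1.0]]
wrist_force: [0.5, -0.2, 0.5]
width: 0.0856
grip_force: 0.0
t 3.0 q [-0.19 -0.02  1.65 -0.    1.52  1.62] tcp [ 0.5402 -0.0244  0.2667] yaw -13.925615676726258 tilt [0.0001 0.    ]
lid_knob 0.94 [275. 168.] world [0.5658 0.0135 0.129 ] tool delta [ 0.0157 -0.0429  0.1377]
lid_knob 0.82 [244. 334.] world [0.3906 0.1007 0.129 ] tool delta [-0.1753 -0.0854  0.1376]
```

```bash
python3 -m inch '[[[0,0,0],[0.008,-0.021,0.02],0.0854],[[0,0,0],[0.008,-0.022,0.03],0.0854],[[0,0,0],[0,0,0.02],0.0854],[[0,0,0],[0,0,0],0.0854]]'; python3 look.py w2 lid_knob:0.129
python3 - <<'E'
from h import *
st=sensors.sense(); im,d=cams.camera("wrist"); v,u=np.nonzero(d>0); P=world("wrist",u,v,d[v,u],st)
m=(P[:,2]>.1)&(P[:,2]<.122)&(abs(P[:,0]-.565)<.12)&(abs(P[:,1]-.016)<.08); print(np.median(P[m],0),cv2.minAreaRect((P[m][:,:2]*1000).astype(np.float32)))
m=(P[:,2]>.138)&(P[:,2]<.15)&(abs(P[:,0]-.565)<.03)&(abs(P[:,1]-.016)<.03); print(m.sum(),P[m].mean(0),P[m].min(0),P[m].max(0))
E
```

```text
time: 3.5
ee_pos: [0.5639, 0.0139, 0.1928]
eef_rot: [[0.97, -0.242, -0.007], [-0.242, -0.97, 0.001], [-0.007, 0.001, -1.0]]
wrist_force: [-0.5, 0.1, -1.0]
width: 0.0856
grip_force: 0.0
t 3.5 q [-0.12  0.08  1.68 -0.    1.39  1.7 ] tcp [0.5639 0.0139 0.1928] yaw -14.00951751266975 tilt [-0.0068  0.0009]
lid_knob 0.96 [316. 199.] world [0.5684 0.0152 0.129 ] tool delta [ 0.0045 -0.0023  0.0638]
[0.58431347 0.01372127 0.11330814] ((567.7457275390625, 16.400569915771484), (78.41190338134766, 176.91995239257812), 76.06998443603516)
1014 [0.56833361 0.01638645 0.14311841] [0.55399814 0.00303195 0.13846586] [0.58117854 0.0302791  0.14519442]
```

View pics/w2.png

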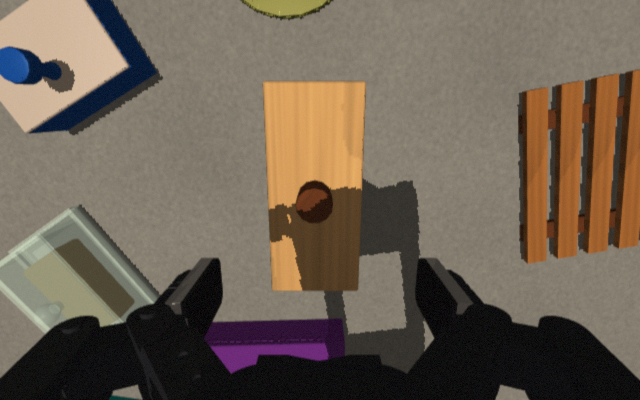

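The wrist view shows the knob at (315,201), with the fingers either side of it. I'll descend and grip.

```bash
python3 -m inch '[[[0,0,0],[0.002,-0.002,0.03],0.0854],[[0,0,0],[0,0,0.025],0.0854],[[0,0,0],[0,0,0.015],0.0854],[[0,0,0],[0,0,0.004],0.0854],[[0,0,0],[0,0,0],0.0854],[[0,0,0],[0,0,0],0.0854]]'; python3 -m inch '[[[0,0,0],[0,0,0],0.0],[[0,0,0],[0,0,0],0.0],[[0,0,0],[0,0,0],0.0],[[0,0,0],[0,0,0],0.0],[[0,0,0],[0,0,0],0.0],[[0,0,0],[0,0,0],0.0],[[0,0,0],[0,0,0],0.0],[[0,0,0],[0,0,0],0.0]]' 60
```

```text
time: 4.25
ee_pos: [0.5698, 0.0146, 0.1243]
eef_rot: [[0.97, -0.244, 0.003], [-0.244, -0.97, -0.0], [0.003, -0.0, -1.0]]
wrist_force: [-0.3, -0.3, 0.2]
width: 0.0854
grip_force: 0.0
time: 5.05
ee_pos: [0.5687, 0.0148, 0.1226]
eef_rot: [[0.97, -0.244, -0.0], [-0.244, -0.97, -0.0], [-0.0, 0.0, -1.0]]
wrist_force: [0.3, -0.4, -0.5]
width: -0.0
grip_force: 0.0
```

```bash
python3 look.py w3 lid_knob:0.129
python3 - <<'E'
from h import *
im,d=cams.camera("side"); a=cv2.imread("pics/w3.png"); b=cv2.resize(im[130:270,220:420],None,fx=2.2,fy=2.2)
a=cv2.resize(a,(560,350)); o=np.zeros((350+b.shape[0]-60,560,3),np.uint8)
o=np.zeros((600,560,3),np.uint8); o[:300]=cv2.resize(a,(560,300)); o[300:600,:440]=b[:300]; cv2.imwrite("pics/c1.png",o)
E
```

```text
t 5.05 q [-0.11  0.15  1.74 -0.    1.25  1.71] tcp [0.5687 0.0148 0.1226] yaw -14.13836498065984 tilt [-0.0001  0.    ]
lid_knob 0.73 [316. 241.] world [0.5672 0.0167 0.129 ] tool delta [-0.0018 -0.0014 -0.0064]
```

View pics/c1.png

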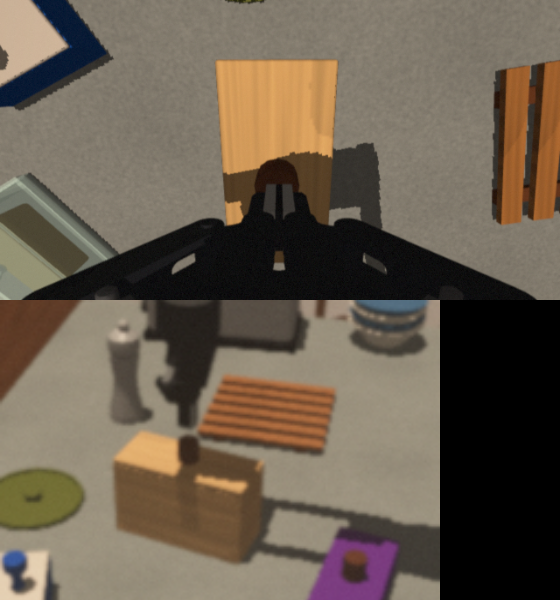

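The fingers have closed completely. In the wrist view the tips are at about (280,185), with the knob behind them. The side view shows the tips just over or in front of the knob at (188,440). I'll measure where the tips really are.

Run:
```python
from h import *
st=sensors.sense(); R=np.array(st["eef_rot"]);t=np.array(st["ee_pos"])
im,d=cams.camera("wrist")
for v in range(200,270,5):
    print(v,[ (np.round((world("wrist",u,v,d[v,u],st)-t)@R*1000).astype(int).tolist() if d[v,u]>0 else None) for u in (300,314,320,326,340)])
im,d=cams.camera("side"); v,u=np.nonzero(d>0); P=world("side",u,v,d[v,u])
for z in np.arange(.10,.2,.006):
    m=(abs(P[:,2]-z)<.003)&(abs(P[:,0]-.567)<.06)&(abs(P[:,1]-.016)<.045); print(round(z,3),m.sum(),P[m].min(0).round(3),P[m].max(0).round(3)) if m.any() else 0
```

```text
200 [[18, -11, 9], [18, -3, 10], [18, 1, 9], [18, 4, 9], [18, 13, 9]]
205 [[15, -11, 10], [15, -3, 9], [15, 1, 9], [15, 4, 9], [15, 13, 9]]
210 [[12, -11, 8], [12, -3, 9], [12, 1, 9], [12, 4, 9], [12, 13, 9]]
215 [[9, -11, 9], [12, -3, -2], [12, 1, 0], [11, 4, 2], [9, 13, 9]]
220 [[7, -11, 4], [12, -3, -9], [12, 1, -9], [10, 4, -6], [5, 13, 10]]
225 [[9, -10, -9], [12, -3, -18], [11, 1, -17], [11, 4, -15], [3, 13, 8]]
230 [[8, -10, -16], [10, -2, -20], [10, 1, -20], [10, 4, -21], [-1, 13, 9]]
235 [[7, -10, -20], [7, -2, -20], [7, 1, -21], [7, 4, -20], [-4, 13, 9]]
240 [[4, -10, -21], [4, -3, -20], [4, 1, -20], [4, 4, -20], [2, 12, -14]]
245 [[1, -10, -20], [11, -2, -43], [11, 1, -43], [11, 3, -42], [2, 11, -21]]
250 [[-1, -10, -22], [12, -2, -50], [11, 0, -49], [11, 3, -49], [-2, 11, -20]]
255 [[-4, -10, -20], [11, -2, -54], [11, 0, -54], [11, 3, -55], [-5, 11, -20]]
260 [[7, -8, -51], [11, -2, -60], [11, 0, -59], [11, 3, -59], [7, 9, -51]]
265 [[7, -8, -56], [11, -2, -62], [11, 0, -64], [11, 3, -64], [7, 9, -55]]
0.1 45 [0.545 0.039 0.097] [0.626 0.061 0.103]
0.106 46 [0.54  0.04  0.103] [0.626 0.061 0.108]
0.112 553 [ 0.507 -0.029  0.109] [0.626 0.061 0.115]
0.118 29 [ 0.508 -0.024  0.115] [0.617 0.054 0.121]
0.124 20 [0.553 0.021 0.121] [0.578 0.032 0.127]
0.13 17 [0.553 0.02  0.127] [0.577 0.033 0.133]
0.136 17 [0.553 0.022 0.133] [0.578 0.032 0.139]
0.142 47 [0.553 0.006 0.139] [0.579 0.033 0.145]
0.148 2 [0.56  0.02  0.145] [0.573 0.03  0.146]
0.16 3 [0.559 0.018 0.16 ] [0.57  0.022 0.163]
0.166 10 [0.557 0.014 0.163] [0.579 0.026 0.169]
0.172 16 [0.558 0.021 0.169] [0.577 0.029 0.175]
0.178 17 [0.556 0.016 0.175] [0.577 0.034 0.181]
0.184 17 [0.557 0.017 0.181] [0.577 0.03  0.186]
0.19 18 [0.557 0.017 0.188] [0.577 0.03  0.193]
0.196 11 [0.556 0.018 0.193] [0.577 0.032 0.198]
```

The depth data puts the shut tips about 38–40 mm behind the reported TCP (tips at z≈0.160, reported 0.1226). I'll rely on vision: open, go about 40 mm lower and watch the force.

```bash
python3 -m inch '[[[0,0,0],[0,0,0],0.0854],[[0,0,0],[0,0,0],0.0854],[[0,0,0],[0,0,0],0.0854],[[0,0,0],[0,0,0],0.0854],[[0,0,0],[0,0,0],0.0854],[[0,0,0],[0,0,0],0.0854],[[0,0,0],[0,0,0],0.0854]]'; python3 -m inch '[[[0,0,0],[-0.0015,-0.001,0.008],0.0854],[[0,0,0],[0,0,0.012],0.0854],[[0,0,0],[0,0,0.01],0.0854],[[0,0,0],[0,0,0.005],0.0854],[[0,0,0],[0,0,0.003],0.0854],[[0,0,0],[0,0,0],0.0854],[[0,0,0],[0,0,0],0.0854]]';  python3 -m inch '[[[0,0,0],[0,0,0],0.0],[[0,0,0],[0,0,0],0.0],[[0,0,0],[0,0,0],0.0],[[0,0,0],[0,0,0],0.0],[[0,0,0],[0,0,0],0.0],[[0,0,0],[0,0,0],0.0],[[0,0,0],[0,0,0],0.0]]' 60
```

```text
time: 6.0
ee_pos: [0.5687, 0.0148, 0.1226]
eef_rot: [[0.97, -0.244, -0.0], [-0.244, -0.97, 0.0], [-0.0, 0.0, -1.0]]
wrist_force: [-0.4, -0.1, 0.1]
width: 0.0856
grip_force: 0.0
time: 6.7
ee_pos: [0.5677, 0.0162, 0.0848]
eef_rot: [[0.97, -0.244, 0.0], [-0.244, -0.97, -0.0], [0.0, -0.0, -1.0]]
wrist_force: [-0.2, 0.5, -0.6]
width: 0.0853
grip_force: 0.0
time: 7.4
ee_pos: [0.5678, 0.0163, 0.085]
eef_rot: [[0.97, -0.244, 0.001], [-0.244, -0.97, 0.0], [0.001, -0.0, -1.0]]
wrist_force: [-0.1, 0.7, 3.8]
width: 0.0262
grip_force: 59.2
```

```bash
python3 -m inch '[[[0,0,0],[0,0,-0.004],0.0],[[0,0,0],[0,0,-0.008],0.0],[[0,0,0],[0,0,-0.01],0.0],[[0,0,0],[0,0,-0.015],0.0],[[0,0,0],[0,0,-0.015],0.0],[[0,0,0],[0,0,-0.015],0.0],[[0,0,0],[0,0,-0.008],0.0],[[0,0,0],[0,0,0],0.0],[[0,0,0],[0,0,0],0.0]]'; python3 look.py w4 trivet:0 red_cap:0.081
python3 - <<'E'
from h import *
f,cx,cy,c=K("side")
im,d=cams.camera("side"); cv2.imwrite("pics/c2.png",cv2.resize(im[120:280,200:420],None,fx=2.5,fy=2.5))
E
```

```text
time: 8.3
ee_pos: [0.5673, 0.0162, 0.1595]
eef_rot: [[0.97, -0.244, -0.0], [-0.244, -0.97, -0.0], [-0.0, 0.0, -1.0]]
wrist_force: [0.4, -0.1, -2.8]
width: 0.0259
grip_force: 59.2
t 8.3 q [-0.11  0.11  1.71 -0.    1.32  1.71] tcp [0.5673 0.0162 0.1595] yaw -14.141068437541163 tilt [-0.0001  0.    ]
trivet 0.95 [634. 171.] world [ 0.4952 -0.3091  0.    ] tool delta [0.0096 0.333  0.1595]
```

View pics/c2.png

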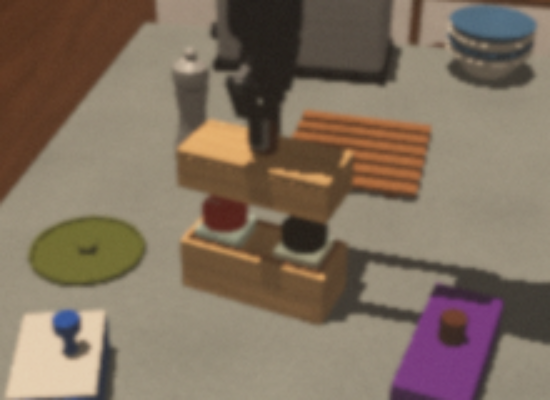

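The lid hangs level above the box. The red cap is the far one at (226,212), the black cap is at (304,235), and both jars are still seated. I'll carry the lid to the trivet.

```bash
python3 -m inch '[[[0,0,0],[0,0.015,0],0.0],[[0,0,0],[0.001,0.028,0],0.0],[[0,0,0],[0.001,0.03,0],0.0],[[0,0,0],[0.001,0.03,0],0.0],[[0,0,0],[0.001,0.03,0],0.0],[[0,0,0],[0.001,0.03,0],0.0],[[0,0,0],[0.001,0.03,0],0.0],[[0,0,0],[0.001,0.03,0],0.0],[[0,0,0],[0.001,0.03,0],0.0],[[0,0,0],[0,0.03,0],0.0],[[0,0,0],[0,0.02,0],0.0],[[0,0,0],[0,0.01,0],0.0]]';python3 -m inch '[[[0,0,-3],[0,0,0],0.0],[[0,0,-5],[0,0,0],0.0],[[0,0,-2],[0,0,0],0.0],[[0,0,0],[0,0,0],0.0],[[0,0,0],[0,0,0],0.0]]'; python3 look.py w5 trivet:0;  python3 - <<'E'
from h import *
st=sensors.sense(); R=np.array(st["eef_rot"]);t=np.array(st["ee_pos"])
for n in ("wrist","top","side"):
    im,d=cams.camera(n)
    for o in cams.silhouettes("trivet",n)[:1]:
        P=cloud(n,d,o["region"],st); P=P[(P[:,2]>.008)&(P[:,2]<.024)]; print(n,o["confidence"],cv2.minAreaRect((P[:,:2]*1000).astype(np.float32)),np.median(P[:,2]))
    v,u=np.nonzero(d>0); P=world(n,u,v,d[v,u],st); m=(abs(P[:,0]-t[0])<.12)&(abs(P[:,1]-t[1])<.08)&(P[:,2]>.09)&(P[:,2]<.205); Q=P[m]; print(n,Q.min(0),Q.max(0))
    m=m&(P[:,2]>.175)&(P[:,2]<.198);Q=P[m];print(n,"lidtop z",np.median(Q[:,2]),cv2.minAreaRect((Q[:,:2]*1000).astype(np.float32)), "plane",np.linalg.lstsq(np.c_[Q[:,:2],np.ones(len(Q))],Q[:,2],rcond=None)[0])
E
```

```text
time: 9.7
ee_pos: [0.4974, -0.2916, 0.1592]
eef_rot: [[0.969, -0.246, -0.001], [-0.246, -0.969, -0.0], [-0.001, 0.0, -1.0]]
wrist_force: [0.5, 0.5, -2.4]
width: 0.0261
grip_force: 59.4
time: 10.2
ee_pos: [0.4986, -0.2891, 0.1594]
eef_rot: [[0.997, -0.073, -0.0], [-0.073, -0.997, 0.0], [-0.0, -0.0, -1.0]]
wrist_force: [0.2, -0.2, -2.0]
width: 0.026
grip_force: 59.4
t 10.2 q [-0.66  0.13  1.69  0.    1.32  0.98] tcp [ 0.4986 -0.2891  0.1594] yaw -4.185221663982059 tilt [-0.0004 -0.0002]
wrist 0.57 ((487.94873046875, -390.0482177734375), (41.66466522216797, 199.58432006835938), 86.35587310791016) 0.015347222933295712
wrist [ 0.43335961 -0.3336124   0.18391989] [ 0.58920734 -0.24868741  0.20494831]
wrist lidtop z 0.1878071920070773 ((510.2763977050781, -289.8802185058594), (78.74517822265625, 154.27976989746094), 86.1591567993164) plane [-0.00153077  0.00177919  0.18918712]
top 0.76 ((492.0406494140625, -312.186279296875), (201.91575622558594, 197.3029327392578), 86.43314361572266) 0.017279656293255886
top [ 0.40753897 -0.3329581   0.13793097] [ 0.58855889 -0.24538833  0.20288091]
top lidtop z 0.19003875929933714 ((497.4548034667969, -289.0968017578125), (78.95756530761719, 177.90481567382812), 86.519287109375) plane [-0.00053091 -0.0276243   0.18213843]
side 0.83 ((490.3334045410156, -308.06072998046875), (205.86944580078125, 200.76124572753906), 85.91104125976562) 0.013901316378870031
side [ 0.40537164 -0.33413384  0.13806069] [ 0.58735163 -0.23898638  0.20402992]
side lidtop z 0.18658547491995647 ((496.7205810546875, -285.8300476074219), (84.0747299194336, 178.67124938964844), 85.11994934082031) plane [-0.00456374 -0.06691344  0.16927556]
```

View pics/w5.png

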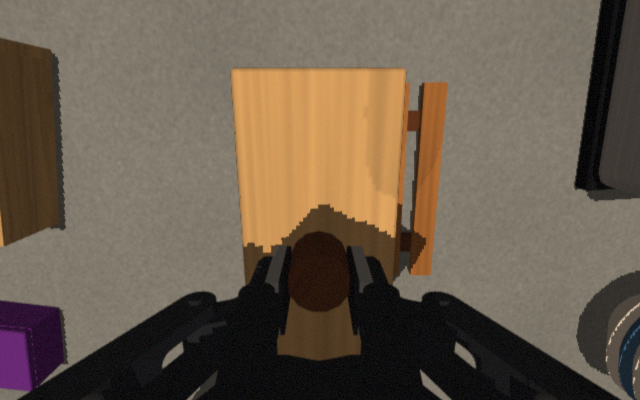

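The lid is held level and square to the trivet, whose right slat shows at (430,180). It needs 23 mm more to the right, 5 mm back and 124 mm down.

```bash
python3 -m inch '[[[0,0,0],[-0.002,0.01,0.01],0.0],[[0,0,0],[-0.003,0.01,0.02],0.0],[[0,0,0],[0,0.003,0.025],0.0],[[0,0,0],[0,0,0.025],0.0],[[0,0,0],[0,0,0.02],0.0],[[0,0,0],[0,0,0.012],0.0],[[0,0,0],[0,0,0.005],0.0],[[0,0,0],[0,0,0.003],0.0],[[0,0,0],[0,0,0],0.0],[[0,0,0],[0,0,0],0.0]]';python3 -m inch '[[[0,0,0],[0,0,0.002],0.0],[[0,0,0],[0,0,0.0015],0.0],[[0,0,0],[0,0,0],0.0],[[0,0,0],[0,0,0],0.0]]'
```

```text
time: 11.6
ee_pos: [0.4928, -0.3125, 0.0407]
eef_rot: [[0.997, -0.072, 0.001], [-0.072, -0.997, -0.001], [0.002, 0.001, -1.0]]
wrist_force: [-0.1, -0.1, -1.8]
width: 0.0258
grip_force: 59.4
time: 12.0
ee_pos: [0.4921, -0.3118, 0.0361]
eef_rot: [[0.997, -0.072, 0.0], [-0.072, -0.997, 0.0], [0.0, -0.0, -1.0]]
wrist_force: [0.5, -0.7, -1.5]
width: 0.0259
grip_force: 59.4
```

```bash
python3 -m inch '[[[0,0,0],[0,0,0.001],0.0],[[0,0,0],[0,0,0.0005],0.0],[[0,0,0],[0,0,0],0.0],[[0,0,0],[0,0,0],0.0]]'
```

```text
time: 12.4
ee_pos: [0.4922, -0.3119, 0.035]
eef_rot: [[0.997, -0.072, 0.0], [-0.072, -0.997, -0.0], [0.0, 0.0, -1.0]]
wrist_force: [-1.8, 0.8, 2.7]
width: 0.0257
grip_force: 60.0
```

It's in contact, so I'll release, rise and check.

```bash
python3 -m inch '[[[0,0,0],[0,0,0],0.035],[[0,0,0],[0,0,0],0.045],[[0,0,0],[0,0,0],0.0854],[[0,0,0],[0,0,0],0.0854],[[0,0,0],[0,0,0],0.0854],[[0,0,0],[0,0,-0.01],0.0854],[[0,0,0],[0,0,-0.02],0.0854],[[0,0,0],[0,0,-0.04],0.0854],[[0,0,0],[0,0,-0.045],0.0854],[[0,0,0],[0,0,-0.045],0.0854],[[0,0,0],[0,0,-0.03],0.0854],[[0,0,0],[0,0,0],0.0854]]'
python3 - <<'E'
from h import *
st=sensors.sense(); t=np.array([.492,-.312])
for n in ("wrist","top","side"):
    im,d=cams.camera(n); v,u=np.nonzero(d>0); P=world(n,u,v,d[v,u],st); m=(abs(P[:,0]-t[0])<.12)&(abs(P[:,1]-t[1])<.08)&(P[:,2]>.05)&(P[:,2]<.074); Q=P[m]; print(n,np.median(Q[:,2]),cv2.minAreaRect((Q[:,:2]*1000).astype(np.float32)),"plane",np.linalg.lstsq(np.c_[Q[:,:2],np.ones(len(Q))],Q[:,2],rcond=None)[0].round(3))
E
```

```text
time: 13.6
ee_pos: [0.4948, -0.3141, 0.2322]
eef_rot: [[0.997, -0.072, 0.009], [-0.072, -0.997, -0.007], [0.009, 0.007, -1.0]]
wrist_force: [-0.7, -0.3, 0.8]
width: 0.0854
grip_force: 0.0
wrist 0.06327781292618423 ((491.7882080078125, -311.85205078125), (78.088134765625, 177.4799041748047), 86.0270767211914) plane [ 0.    -0.001  0.063]
top 0.06539338401556484 ((491.364501953125, -312.45538330078125), (79.5683822631836, 178.05435180664062), 86.37702941894531) plane [-0.002 -0.025  0.058]
side 0.062064472811879594 ((490.41607666015625, -309.7402038574219), (85.23945617675781, 178.4225311279297), 85.72990417480469) plane [-0.004 -0.071  0.042]
```

The lid is flat (z 0.063) and centred on the trivet. Now over to the red cap, with the fingers preshaped.

```bash
python3 -m inch '[[[0,0,0],[0.005,-0.016,0],0.066],[[0,0,0],[0.009,-0.03,0],0.066],[[0,0,0],[0.009,-0.03,0],0.066],[[0,0,0],[0.009,-0.03,0],0.066],[[0,0,0],[0.009,-0.03,0],0.066],[[0,0,0],[0.009,-0.03,0],0.066],[[0,0,0],[0.009,-0.03,0],0.066],[[0,0,0],[0.009,-0.03,0],0.066],[[0,0,0],[0.009,-0.03,0],0.066],[[0,0,0],[0.009,-0.03,0],0.066],[[0,0,0],[0.009,-0.03,-0.005],0.066],[[0,0,0],[0.005,-0.01,0],0.066]]'; python3 -m inch '[[[0,0,0],[0,0,0.02],0.066],[[0,0,0],[0,0,0.03],0.066],[[0,0,0],[0,0,0],0.066],[[0,0,0],[0,0,0],0.066]]'; python3 look.py w6 red_cap:0.081 cap_mark:0.103 black_jar:0.008
python3 - <<'E'
from h import *
st=sensors.sense(); R=np.array(st["eef_rot"]);t=np.array(st["ee_pos"])
im,d=cams.camera("wrist")
for o in cams.silhouettes("red_cap","wrist")[:2]:
    P=cloud("wrist",d,o["region"],st); P=P[(P[:,2]>.095)&(P[:,2]<.112)]
    c,rd=cv2.minEnclosingCircle((P[:,:2]*1000).astype(np.float32)); print("cap",o["confidence"],c,rd,np.median(P,0),"tool",np.array([c[0]/1e3-t[0],c[1]/1e3-t[1],0])@R)
v,u=np.nonzero(d>0);P=(world("wrist",u,v,d[v,u],st)-t)@R; m=(abs(P[:,0])<.03)&(abs(P[:,1])<.07)&(P[:,2]<.01)
h=P[m];print("fingers wrist zmax L/R",h[h[:,1]<0].max(0),h[h[:,1]>0].max(0),h[h[:,1]<0].min(0),h[h[:,1]>0].min(0)); print([ (z,((h[:,2]>z)).sum()) for z in np.arange(-.06,0.01,.005).round(3)])
im,d=cams.camera("side");v,u=np.nonzero(d>0);P=(world("side",u,v,d[v,u])-t)@R
for z in np.arange(-.06,.012,.006):
    m=(abs(P[:,0])<.025)&(abs(P[:,1])<.06)&(abs(P[:,2]-z)<.003); print(round(z,3),m.sum(),P[m][:,1].min().round(3) if m.any() else "",P[m][:,1].max().round(3) if m.any() else "")
E
```

```text
time: 14.95
ee_pos: [0.6151, 0.01, 0.2283]
eef_rot: [[0.998, -0.069, -0.002], [-0.069, -0.998, 0.001], [-0.002, -0.001, -1.0]]
wrist_force: [0.7, -0.8, -0.5]
width: 0.0655
grip_force: 0.0
time: 15.35
ee_pos: [0.6142, 0.0062, 0.1784]
eef_rot: [[0.997, -0.072, -0.003], [-0.072, -0.997, 0.0], [-0.003, -0.0, -1.0]]
wrist_force: [-0.2, 0.3, 0.6]
width: 0.066
grip_force: 0.0
t 15.35 q [-0.12  0.21  1.57 -0.    1.37  1.53] tcp [0.6142 0.0062 0.1784] yaw -4.152728407976407 tilt [-0.0034 -0.0001]
red_cap 0.79 [320. 194.] world [0.6138 0.0049 0.081 ] tool delta [0.     0.0014 0.0974]
cap_mark 0.87 [322. 164.] world [0.6436 0.0014 0.103 ] tool delta [0.0299 0.0027 0.0753]
black_jar 0.72 [ 62. 285.] world [0.5052 0.3227 0.008 ] tool delta [-0.131  -0.3078  0.1709]
black_jar 0.59 [307. 257.] world [0.5199 0.026  0.008 ] tool delta [-0.095  -0.0129  0.1707]
cap 0.68 (616.2140502929688, 4.69728946685791) 26.430500030517578 [0.61748052 0.00443803 0.10281234] tool [-6.27755252e-05  1.06767736e-03 -2.14819854e-08]
fingers wrist zmax L/R [ 0.02117303 -0.00014235 -0.0453909 ] [ 0.02081479  0.06772078 -0.04513201] [-0.01240478 -0.06841108 -0.13568505] [-1.30698589e-02  2.72259697e-05 -1.35407861e-01]
[(np.float64(-0.06), np.int64(1228)), (np.float64(-0.055), np.int64(650)), (np.float64(-0.05), np.int64(199)), (np.float64(-0.045), np.int64(0)), (np.float64(-0.04), np.int64(0)), (np.float64(-0.035), np.int64(0)), (np.float64(-0.03), np.int64(0)), (np.float64(-0.025), np.int64(0)), (np.float64(-0.02), np.int64(0)), (np.float64(-0.015), np.int64(0)), (np.float64(-0.01), np.int64(0)), (np.float64(-0.005), np.int64(0)), (np.float64(-0.0), np.int64(0)), (np.float64(0.005), np.int64(0))]
-0.06 34 -0.049 0.035
-0.054 30 -0.047 0.036
-0.048 24 -0.043 0.036
-0.042 3 -0.039 0.033
-0.036 0  
-0.03 0  
-0.024 0  
-0.018 0  
-0.012 0  
-0.006 0  
-0.0 0  
0.006 0
```

View pics/w6.png

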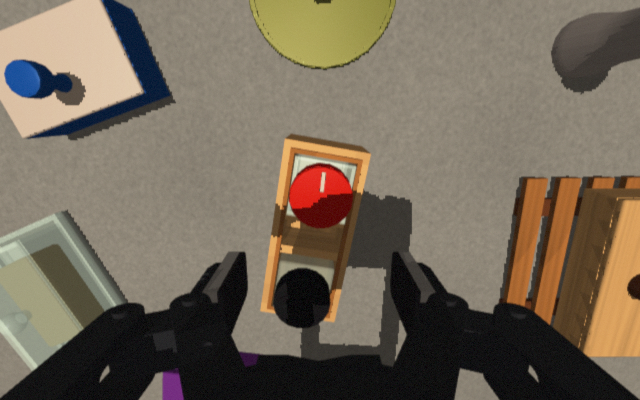

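The wrist view shows the red cap at (320,194) with its stripe pointing up along the tool's x, and the black cap at (302,297). The tips are 45 mm behind the reported TCP at this opening. I'll descend around the cap.

```bash
python3 -m inch '[[[0,0,0],[0.001,0.002,0.02],0.066],[[0,0,0],[0,0,0.03],0.066],[[0,0,0],[0,0,0.03],0.066],[[0,0,0],[0,0,0.02],0.066],[[0,0,0],[0,0,0.01],0.066],[[0,0,0],[0,0,0.005],0.066],[[0,0,0],[0,0,0],0.066],[[0,0,0],[0,0,0],0.066]]'; python3 -m inch '[[[0,0,0],[0,0,0.01],0.066],[[0,0,0],[0,0,0.007],0.066],[[0,0,0],[0,0,0.004],0.066],[[0,0,0],[0,0,0.002],0.066],[[0,0,0],[0,0,0],0.066],[[0,0,0],[0,0,0],0.066]]'
cat > s.py <<'E'
from h import *
st=sensors.sense();R=np.array(st["eef_rot"]);print("t",st["time"],"p",np.round(st["ee_pos"],4),"yaw",np.degrees(np.arctan2(R[1,0],R[0,0])).round(1),"F",np.round(st["wrist_force"],1),"M",np.round(st["wrist_torque"],2),"w",round(st["width"],4),round(st["grip_force"],1),"q6",round(st["qpos"][5],2))
E
python3 s.py;  python3 - <<'E'
from h import *
im,d=cams.camera("side"); cv2.imwrite("pics/c3.png",cv2.resize(im[150:270,230:380],None,fx=4,fy=4,interpolation=cv2.INTER_CUBIC))
E
```

```text
time: 16.5
ee_pos: [0.6173, 0.0039, 0.0661]
eef_rot: [[0.997, -0.072, 0.002], [-0.072, -0.997, -0.0], [0.002, 0.0, -1.0]]
wrist_force: [0.6, -0.9, 0.2]
width: 0.0659
grip_force: 0.0
time: 17.1
ee_pos: [0.6164, 0.004, 0.0417]
eef_rot: [[0.997, -0.072, 0.0], [-0.072, -0.997, -0.0], [0.0, -0.0, -1.0]]
wrist_force: [0.1, 0.8, 0.3]
width: 0.0661
grip_force: 0.0
t 17.1 p [0.6164 0.004  0.0417] yaw -4.1 F [0.1 0.8 0.3] M [-0.01 -0.07 -0.02] w 0.0661 0.0 q6 1.52
```

View pics/c3.png

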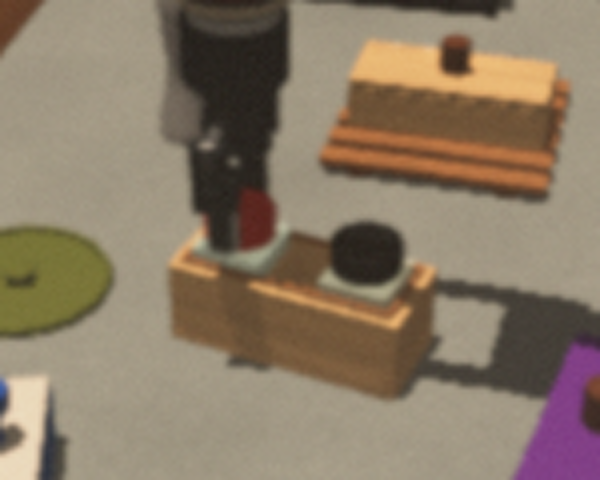

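The near finger (225,235) reaches almost to the bottom of the red cap, and the lid sits on the trivet. I'll go 2 mm lower and grip.

```bash
python3 -m inch '[[[0,0,0],[-0.0006,0,0.002],0.066],[[0,0,0],[0,0,0],0.05],[[0,0,0],[0,0,0],0.03],[[0,0,0],[0,0,0],0.03],[[0,0,0],[0,0,0],0.03],[[0,0,0],[0,0,0],0.03]]' 80; python3 s.py
```

```text
time: 17.75
ee_pos: [0.6159, 0.0043, 0.0401]
eef_rot: [[0.997, -0.072, 0.001], [-0.072, -0.997, 0.0], [0.001, -0.0, -1.0]]
wrist_force: [-0.9, 2.6, 5.5]
width: 0.05
grip_force: 83.1
t 17.75 p [0.6159 0.0043 0.0401] yaw -4.1 F [-0.9  2.6  5.5] M [ 0.43  0.25 -0.01] w 0.05 83.1 q6 1.52
```

```bash
python3 -m inch '[[[0,0,-4],[0,0,0],0.03],[[0,0,-6],[0,0,0],0.03],[[0,0,-6],[0,0,0],0.03],[[0,0,-4],[0,0,0],0.03],[[0,0,0],[0,0,0],0.03]]'; python3 s.py; python3 -m inch '[[[0,0,-4],[0,0,0],0.03],[[0,0,-6],[0,0,0],0.03],[[0,0,-6],[0,0,0],0.03],[[0,0,-4],[0,0,0],0.03],[[0,0,0],[0,0,0],0.03]]'; python3 s.py
```

```text
time: 18.25
ee_pos: [0.6167, 0.0037, 0.0407]
eef_rot: [[0.961, 0.275, 0.002], [0.275, -0.961, -0.001], [0.002, 0.001, -1.0]]
wrist_force: [-0.7, 1.2, 7.1]
width: 0.05
grip_force: 83.4
t 18.25 p [0.6167 0.0037 0.0407] yaw 16.0 F [-0.7  1.2  7.1] M [ 0.1  -0.03  0.03] w 0.05 83.4 q6 1.17
time: 18.75
ee_pos: [0.6175, 0.0039, 0.0414]
eef_rot: [[0.809, 0.587, 0.004], [0.587, -0.809, -0.0], [0.003, 0.002, -1.0]]
wrist_force: [-0.5, 1.9, 8.4]
width: 0.0495
grip_force: 83.6
t 18.75 p [0.6175 0.0039 0.0414] yaw 36.0 F [-0.5  1.9  8.4] M [ 0.27 -0.02  0.06] w 0.0495 83.6 q6 0.82
```

```bash
python3 look.py w7 cap_mark:0.103 red_cap:0.081
python3 - <<'E'
import cv2; im=cv2.imread("pics/w7.png"); cv2.imwrite("pics/c4.png",im)
E
```

```text
t 18.75 q [-0.12  0.35  1.67  0.    1.12  0.82] tcp [0.6175 0.0039 0.0414] yaw 35.96778573987122 tilt [0.003  0.0024]
cap_mark 0.83 [324. 227.] world [0.64   0.0178 0.103 ] tool delta [ 0.0265  0.0021 -0.0615]
red_cap 0.57 [318. 264.] world [0.6171 0.0043 0.081 ] tool delta [ 0.     -0.0005 -0.0396]
```

View pics/c4.png

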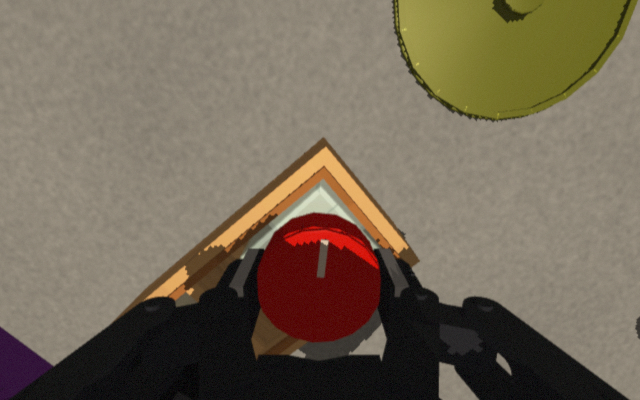

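The stripe at (323,258) still points along the tool's x. So the cap has turned with the fingers by about 40° while the jar stayed square in its well.

```bash
for i in 1; do python3 -m inch '[[[0,0,-3],[0,0,0],0.03],[[0,0,-3],[0,0,0],0.03],[[0,0,0],[0,0,0],0.03]]' >/dev/null; python3 s.py;python3 -m inch '[[[0,0,-3],[0,0,0],0.03],[[0,0,-2],[0,0,0],0.03],[[0,0,0],[0,0,0],0.03]]' >/dev/null; python3 s.py; done
```

```text
t 19.2 p [0.6174 0.0042 0.0415] yaw 41.9 F [-0.2  2.8  9.5] M [0.44 0.17 0.02] w 0.0501 83.7 q6 0.72
t 19.5 p [0.6173 0.0042 0.0417] yaw 46.9 F [-1.7  1.9 10.9] M [ 0.46  0.27 -0.07] w 0.0497 83.9 q6 0.63
```

```bash
python3 -m inch '[[[0,0,-2],[0,0,0],0.03],[[0,0,-2],[0,0,0],0.03],[[0,0,0],[0,0,0],0.03]]' >/dev/null; python3 s.py;python3 -m inch '[[[0,0,-2],[0,0,0],0.03],[[0,0,-2],[0,0,0],0.03],[[0,0,0],[0,0,0],0.03]]' >/dev/null; python3 s.py;python3 -m inch '[[[0,0,-2],[0,0,0],0.03],[[0,0,-2],[0,0,0],0.03],[[0,0,0],[0,0,0],0.03]]' >/dev/null; python3 s.py
```

```text
t 19.8 p [0.6173 0.0041 0.0418] yaw 50.9 F [-1.4  3.  11.1] M [ 0.38  0.34 -0.07] w 0.05 83.9 q6 0.56
t 20.1 p [0.6174 0.004  0.0418] yaw 54.9 F [-2.5  1.7 11.8] M [0.36 0.3  0.02] w 0.0499 83.9 q6 0.49
t 20.4 p [0.6173 0.004  0.0418] yaw 58.9 F [-1.2  2.8 10.6] M [ 0.38  0.35 -0.05] w 0.05 83.9 q6 0.42
```

```bash
python3 -m inch '[[[0,0,-3],[0,0,0],0.03],[[0,0,-3],[0,0,0],0.03],[[0,0,0],[0,0,0],0.03],[[0,0,0],[0,0,0],0.03]]' >/dev/null; python3 s.py;python3 -m inch '[[[0,0,0],[0,0,-0.001],0.03],[[0,0,0],[0,0,0],0.03],[[0,0,0],[0,0,0],0.03]]' >/dev/null; python3 s.py;python3 -m inch '[[[0,0,0],[0,0,-0.001],0.03],[[0,0,0],[0,0,0],0.03],[[0,0,0],[0,0,0],0.03]]' >/dev/null; python3 s.py
```

```text
t 20.8 p [0.6172 0.0039 0.0418] yaw 64.9 F [-1.7  2.5 11.7] M [ 0.32  0.42 -0.03] w 0.05 83.9 q6 0.32
t 21.1 p [0.617  0.0039 0.0421] yaw 64.9 F [-0.5  1.4  7.5] M [ 0.23  0.15 -0.04] w 0.05 83.5 q6 0.32
t 21.4 p [0.6163 0.0037 0.0421] yaw 64.9 F [0.1 0.4 5.4] M [ 0.05 -0.17 -0.01] w 0.0502 83.2 q6 0.32
```

```bash
for i in 1; do python3 -m inch '[[[0,0,0],[0,0,-0.001],0.03],[[0,0,0],[0,0,0],0.03],[[0,0,0],[0,0,0],0.03]]' >/dev/null; python3 s.py;python3 -m inch '[[[0,0,0],[0,0,-0.001],0.03],[[0,0,0],[0,0,0],0.03],[[0,0,0],[0,0,0],0.03]]' >/dev/null; python3 s.py; done
```

```text
t 21.7 p [0.6152 0.0039 0.0422] yaw 64.9 F [-0.3 -1.1  1.4] M [-0.05  0.03  0.01] w 0.0498 82.9 q6 0.32
t 22.0 p [0.6152 0.0041 0.0432] yaw 64.9 F [-0. -0.  0.] M [ 0.    0.   -0.01] w 0.0502 82.8 q6 0.32
```

Fz is now about 0 while rising, so the cap is free and the jar isn't coming with it. Lifting straight up.

```bash
python3 -m inch '[[[0,0,0],[0,0,-0.002],0.03],[[0,0,0],[0,0,-0.002],0.03],[[0,0,0],[0,0,-0.001],0.03],[[0,0,0],[0,0,0],0.03]]' >/dev/null; python3 s.py; python3 -m inch '[[[0,0,0],[0,0,-0.004],0.03],[[0,0,0],[0,0,-0.006],0.03],[[0,0,0],[0,0,-0.007],0.03],[[0,0,0],[0,0,-0.006],0.03],[[0,0,0],[0,0,-0.004],0.03],[[0,0,0],[0,0,-0.003],0.03],[[0,0,0],[0,0,0],0.03],[[0,0,0],[0,0,0],0.03]]'>/dev/null; python3 s.py
python3 - <<'E'
from h import *
st=sensors.sense();t=np.array(st["ee_pos"])
for n in("wrist","top","side"):
    im,d=cams.camera(n)
    for k in("red_cap","red_jar","black_jar"):
        for o in cams.silhouettes(k,n)[:2]:
            P=cloud(n,d,o["region"],st); P=P[(np.hypot(P[:,0]-.58,P[:,1]-.01)<.1)]
            if len(P): print(n,k,round(o["confidence"],2),len(P),np.percentile(P,[3,50,97],axis=0).round(4).tolist())
    if n=="wrist":
        v,u=np.nonzero(d>0);P=world(n,u,v,d[v,u],st);m=(np.hypot(P[:,0]-t[0],P[:,1]-t[1])<.024)&(P[:,2]>.12)&(P[:,2]<.15)&(im[v,u,2]>2*im[v,u,1].astype(int)+20);Q=P[m];print("captop",len(Q),np.median(Q,0),np.linalg.lstsq(np.c_[Q[:,:2],np.ones(len(Q))],Q[:,2],rcond=None)[0].round(3))
    if n=="side": cv2.imwrite("pics/c5.png",cv2.resize(im[150:270,230:380],None,fx=4,fy=4,interpolation=cv2.INTER_CUBIC))
E
```

```text
t 22.4 p [0.6159 0.004  0.049 ] yaw 64.9 F [ 0.4  0.1 -0.7] M [ 0.02 -0.01 -0.05] w 0.0499 82.7 q6 0.32
t 23.2 p [0.6155 0.004  0.0785] yaw 64.9 F [ 0.3  0.1 -0.5] M [ 0.02  0.01 -0.02] w 0.05 82.7 q6 0.32
wrist red_cap 0.66 12777 [[0.5944, -0.0167, 0.1249], [0.6176, 0.0088, 0.1412], [0.6392, 0.0298, 0.1423]]
wrist red_jar 0.87 3160 [[0.5951, 0.0022, 0.0643], [0.6238, 0.0241, 0.0774], [0.6442, 0.0348, 0.0898]]
wrist black_jar 0.57 9831 [[0.4988, 0.0054, 0.0641], [0.5321, 0.0351, 0.1012], [0.5486, 0.056, 0.103]]
wrist black_jar 0.47 3316 [[0.5944, 0.0014, 0.062], [0.6236, 0.0241, 0.0774], [0.6445, 0.0348, 0.0901]]
captop 9370 [0.61532783 0.00444675 0.14131181] [-0.003 -0.004  0.143]
top black_jar 0.76 298 [[0.4854, 0.0014, 0.065], [0.5195, 0.0274, 0.1034], [0.5428, 0.0553, 0.5514]]
side red_cap 0.5 187 [[0.5986, -0.0089, 0.1192], [0.6168, 0.0222, 0.1386], [0.6362, 0.0311, 0.1421]]
side red_jar 0.81 310 [[0.5847, -0.0126, 0.0635], [0.61, 0.0182, 0.0773], [0.6446, 0.0353, 0.0999]]
side black_jar 0.56 363 [[0.492, 0.0134, 0.0693], [0.5157, 0.047, 0.0927], [0.5437, 0.0595, 0.1029]]
```

View pics/c5.png

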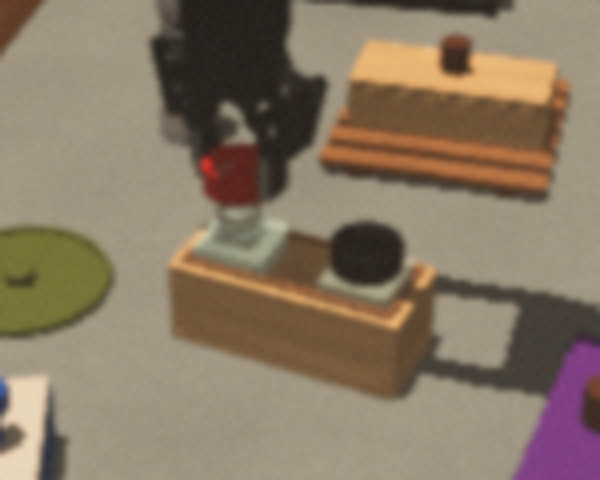

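The red cap at (232,175) is level, with its top at z 0.141 and so its underside about 20 mm above the mouth. The jar is seated with its shoulder at 0.077, and the lid is on the trivet. Handing in.

```bash
python3 -c "
from plant import job
print(job.hand_in())"
```

```text
the job is handed in; nothing more can be done
None
```

The job is handed in, with no verdict returned: the wooden lid lies flat on the middle of the trivet, and the gripper holds the unscrewed red cap level, about 20 mm above the mouth of the jar, which is still seated in its well.

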